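# Seat a thin maple sheet in the shooting board

### The job

Get the thin maple sheet ready for planing: with the fingertips pressed lightly on its top face, slide it flat along the shooting board until one long edge lies fully home along the far fence and one short end is fully home against the end stop, then swing the wooden keeper all the way over it and let go. The sheet is fragile: never load it with more than 20 N, do not push on or grip its edges, keep it flat on the board, keep the keeper open until the sheet is home, and leave the other things on the bench alone.

Things in the scene. Friction and masses are not known exactly. Their poses are not given: they have to be found in the camera images.
- sheet: loose pale maple sheet, 110 (its x) x 180 (its y) x 3 mm, about 60 g, flat on the board; origin at the centre of its underside, z up. Wood on wood slides easily (friction about 0.35), fingertips hold it clearly better. Load limit 20 N. Touch only its top, with the point between the fingertips at least 7 mm inside its outline
- board: shooting board fixed to the bench; place, yaw and height vary. Base 300 (x) x 360 (y) mm with a flat dark bed panel. Origin under the centre, 18 mm below the bed's top, 0 to 14 mm above the bench; x towards the far fence, y towards the end stop, z up. Under a press the bed sinks evenly on its rubber backing, 1 mm per 18 N, and springs back. Fence and stop: see corner
- home (a point): point on the bed's top, axes as the board's, where the sheet's origin lies when it is home: board (+45, +50, 18) mm, 55 mm from the fence's face and 90 mm from the stop's face
- keeper (a joint): angle of the keeper, a dark turn-button bar 112 x 22 x 12 mm on the fence; its underside passes 4 mm above the seated sheet. 0 = open, along the fence towards the board's -y; pi/2 = closed, at its end of travel, pointing to the board's -x. Closes clockwise seen from above, stiffly (0.08 N m, about 1 N at the peg), stays where left, starts at 0 to 0.25
- pivot (a point): the keeper's pivot, at the height of the top of the bar, at board (+116, +50, 37) mm
- peg (a point): point on the axis of the keeper's upright round handle peg, 85 mm from the pivot, 24 mm above the bar's top, 43 mm above the bed's top; the peg is 14 mm in diameter and rises 36 mm above the bar, its top 12 mm above this point
- block_plane: bystander: brass block plane, 130 x 46 x about 45 mm, origin under its centre, beside the board
- glue_bottle: bystander: white plastic bottle, 48 mm in diameter, 120 mm tall, origin under its centre, standing beside the board
- rosewood_block: bystander: dark wooden block 100 x 40 x 22 mm, origin under its centre, lying beside the board
- peg_jar: bystander: clear open jar, 72 mm in diameter, 60 mm tall, origin under its centre, standing beside the board
- corner (a point): inner corner where the fence's face and the stop's face meet, on the bed's top, axes as the board's: board (+100, +140, 18) mm. The fence runs along the board's y, over its whole width, 45 mm wide; the stop along x from -135 to +100 mm, 35 mm wide. Both are pale, rigid and stand 6 mm above the bed
Mind the look-alikes: they are no part of the job. There is more than one size of the sheet; the one meant has the size given above.

How it is judged:
On the way, in this order (a step that is already met when the one before it is completed fails the run):
1. the sheet lies home: within 2.5 mm of the far fence and of the end stop, square to them within 0.025 rad, flat on the board, the keeper still open (below 0.5 rad) (x of sheet in the frame of home above -0.0025 m and y of sheet in the frame of home above -0.0025 m and angle between the y axis of sheet and the y axis of board, either way round below 0.025 rad and z of sheet in the frame of home below 0.003 m and value of joint keeper below 0.5 rad), for 0.2 s.
2. the keeper is swung over the sheet (beyond 1.45 rad of its 1.57) (value of joint keeper above 1.45 rad), for 0.2 s.
At the end, for the whole second after the job is handed in: the sheet is within 2.5 mm of home against both the far fence and the end stop, square within 0.025 rad, flat on the board and at rest, and the keeper is closed over it (above 1.45 rad) (x of sheet in the frame of home above -0.0025 m and y of sheet in the frame of home above -0.0025 m and angle between the y axis of sheet and the y axis of board, either way round below 0.025 rad and z of sheet in the frame of home below 0.003 m and value of joint keeper above 1.45 rad and linear speed of sheet below 0.01 m/s); the robot touches nothing.
It fails at once if the fingers press or push the sheet with more than 20 N (contact force between the fingers and sheet above 20 N).
It fails at once if the sheet is pushed or gripped at its edges (fingers in contact while the tool centre point is less than 5 mm inside, or outside, its outline) (contact force between the fingers and sheet above 1 N and (x of the grasp point in the frame of sheet above 0.05 m or x of the grasp point in the frame of sheet below -0.05 m or y of the grasp point in the frame of sheet above 0.085 m or y of the grasp point in the frame of sheet below -0.085 m)).
It fails at once if the sheet is lifted off the board or tipped (z of sheet in the frame of board above 0.026 m or angle between sheet's own z axis and vertical above 0.12 rad).
It fails at once if the keeper is closed beyond 0.6 rad before the sheet is home (value of joint keeper above 0.6 rad and not (x of sheet in the frame of home above -0.006 m and y of sheet in the frame of home above -0.006 m)).
It fails at once if another thing on the bench is moved by more than 15 mm (distance of any of block_plane, glue_bottle, rosewood_block, peg_jar from where it was at the start of the episode above 0.015 m).
It also fails if it takes over 67 s, if anything falls off the work surface, if the arm or the gripper's body presses on something with over 40 N, if the wrist force passes 120 N, or if a joint passes its speed limit or range.

### The arm

A 7-joint arm with a two-finger parallel gripper is mounted at the origin on the work surface. World frame = base frame: x ahead of the robot, y to its left, z up, the work surface at z = 0. Lengths are in m, angles in rad, forces in N, time in s.
With the tool pointing down it reaches from about 0.4 to 0.875 m from the base axis. Payload 4.4 kg.
Tool frame: the origin (TCP) lies between the finger pads, 19 mm behind the fingertips; this is the grasp point; z points along the fingers, y is the line along which they close (so a half turn about z gives the same grasp; the last joint's range is limited). The gripper opens to 85 mm and grips with 20 to 120 N. Pads are 22 mm wide; open, the fingers measure 114 mm over their backs; the gripper's body (76 mm by 85 mm) begins 54 mm behind the grasp point. The pads swing forward as they close: fully open they stand 13 mm farther back than shut.
Start: joints at [1.232, 0.628, 0.038, 1.517, -0.027, 0.996, -0.02], TCP at [0.175, -0.626, 0.25] pointing down, gripper open.
Joint ranges: [-3.06, 3.06], [-0.37, 2.12], [-1.25, 1.32], [0.18, 2.47], [-1.1, 4.24], [0.23, 1.98], [-2.94, 2.94]. Speed limits (rad/s): [2.57, 2.57, 3.14, 3.14, 3.14, 3.14, 3.14].

### API

Orientations are given as a unit quaternion [w, x, y, z].
In Python, from bench import get_obs, snapshot, camera_model, close_job gives the robot as it stands.
- The arm moves only by the tool send_rows, never from a script. Its argument "increments" is a list of rows, each a list of 6 numbers: the shift along the world's x, y, z in m, then the turn, a rotation vector about the world's x, y, z in degrees. In form: [[x, y, z, wx, wy, wz], ...]. A call has 1 to 8 rows; each row is the pose to reach, as a shift and turn from the pose commanded when the call began; what a row does not reach only later rows make up. A row lasts 1/12 s, in which the tool goes at most 41.7 mm and 7.16 degrees, less where a joint would pass 70% of its speed; a pose out of reach is approached as far as the arm can. A call with a gripper value outside its range is refused whole. "jaw" is the finger opening in m, from 0 to 0.0854, set as the call begins (left out, the last holds). The fingers move at their own pace and stop on an object; "squeeze" is the grip in N (left out, the last holds). Time passes only in rows, so rows that repeat a pose let the fingers close. It gives the time, the measured TCP pose, the force, the opening and the grip force at its end, in the units of the state.
- get_obs(): the state, without advancing time (a new reading comes with each control period).
- snapshot(name): name is "scene" or "top"; returns the picture (400x640x3 uint8, blue, green, red); there is no depth.
- camera_model(name): a dict with "mtx" (3x3 intrinsics, pixels), "origin" and "rotation" of the camera in the world. Camera axes: x right, y up, looking along -z (the intrinsics and any distortion apply to the point x, -y, -z); pixel columns grow to the right and rows downward; lengths in m; the calibration is good to about 2 mm. A picture is of the moment at which its call begins. camera_model takes no time and is no camera call.
- close_job(): hands the job in; it is judged then, once.
The state is a dict: "time": time; "joint_pos": joint angles; "dq": joint speeds; "joint_efforts": joint torques, N m; "tool_pos": TCP position; "orientation": TCP orientation; "contact_force": force on the tool from outside, world axes, zero at the start; "wrist_torque": the same for the moment, N m; "finger_gap": opening from 0.0 (shut) to 1.0 (fully open); "grasp_force": force on a finger pad.
Only numpy, scipy, OpenCV 4.12 (cv2) and the standard library are available. Lean on these libraries where they do the work, as an engineer would, in place of code of your own. Each camera call takes 0.05 s, during which the arm holds its last target. There are 200 camera calls.

## Working session

There is one attempt and no reset: what is moved stays moved. The work goes in short steps, Python scripts to look and compute and a tool call to move; the robot and the scene stay as the last step left them, time stands still between calls to the robot, and variables do not carry over. Pictures are saved under pics/ and viewed, at most 10 in all, crops included, and the job is handed in when it is done.

Besides the shell and the picture viewer there is one more tool, called after "Request:" in YAML: its name, and indented under it one key for each argument. send_rows: Moves the arm, as the interface text tells. Its arguments: {"type":"object","properties":{"increments":{"type":"array"},"jaw":{"type":"number"},"squeeze":{"type":"number"}},"required":["increments"]}

```bash
mkdir -p pics; python3 - <<'E'
from bench import *
import cv2,numpy as np
np.set_printoptions(precision=4,suppress=True)
for n in("scene","top"):
    cv2.imwrite(f"pics/{n}0.png",snapshot(n)); m=camera_model(n); print(n,m)
o=get_obs();print(o)
E
```

```text
scene {'mtx': array([[397.4261,   0.    , 313.0228],
       [  0.    , 397.4261, 195.8375],
       [  0.    ,   0.    ,   1.    ]]), 'origin': array([1.1187, 0.1706, 0.7136]), 'rotation': array([0.5478, 0.2567, 0.3262, 0.7264])}
top {'mtx': array([[382.8774,   0.    , 316.1042],
       [  0.    , 382.8774, 201.8701],
       [  0.    ,   0.    ,   1.    ]]), 'origin': array([0.3656, 0.0225, 1.1918]), 'rotation': array([-0.6993, -0.0121,  0.0275,  0.7142])}
{'time': 0.1, 'joint_pos': array([ 1.2322,  0.6293,  0.0384,  1.5183, -0.027 ,  0.9963, -0.02  ]), 'dq': array([-0.0005, -0.0031,  0.0023, -0.0015, -0.0003,  0.0009,  0.0007]), 'joint_efforts': array([  0.0034, -56.4531,   1.2307, -19.3972,   0.0113,   0.0055,
        -0.    ]), 'tool_pos': array([ 0.175 , -0.6254,  0.2492]), 'orientation': array([-0.0009,  0.9907,  0.136 , -0.0001]), 'contact_force': array([-0.4134, -0.0459, -0.0609]), 'wrist_torque': array([ 0.0018, -0.0156, -0.0331]), 'grasp_force': 0.0, 'finger_gap': 0.9993147138238463}
```

View pics/top0.png

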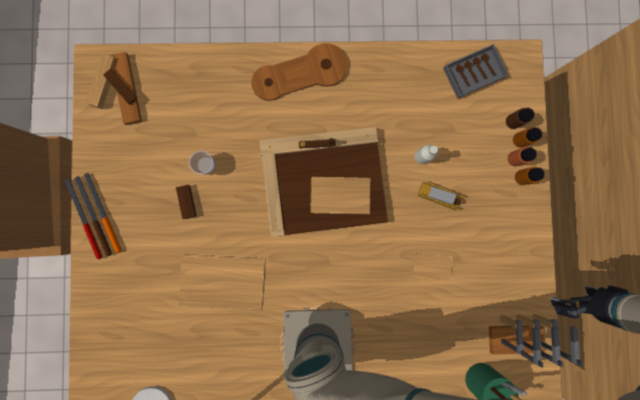

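View pics/scene0.png

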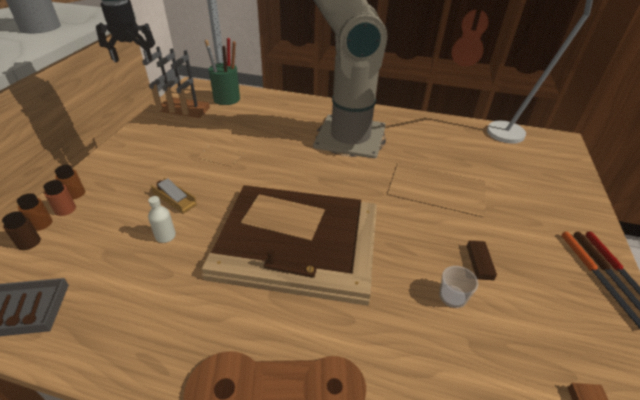

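```bash
cat > h.py <<'E'
from bench import *
import cv2,numpy as np
from scipy.spatial.transform import Rotation as R
np.set_printoptions(precision=4,suppress=True)
def ray(n,p):
    m=camera_model(n);q=m['rotation'];Rm=R.from_quat([q[1],q[2],q[3],q[0]])
    p=np.atleast_2d(p).astype(float);K=m['mtx']
    d=np.c_[(p[:,0]-K[0,2])/K[0,0],-(p[:,1]-K[1,2])/K[1,1],-np.ones(len(p))]
    return m['origin'],Rm.apply(d)
def cast(n,p,z):
    o,d=ray(n,p);return (o+d*((z-o[2])/d[:,2])[:,None])
def tri(pt,ps):
    (a,u),(b,v)=ray('top',pt),ray('scene',ps);out=[]
    for x,y in zip(u,v):
        s=np.linalg.lstsq(np.c_[x,-y],b-a,rcond=None)[0]
        P,Q=a+s[0]*x,b+s[1]*y;out.append(np.r_[(P+Q)/2,np.linalg.norm(P-Q)])
    return np.array(out)
E
python3 - <<'E'
from h import *
t=cv2.imread('pics/top0.png');s=cv2.imread('pics/scene0.png')
for n,im,(x0,y0,x1,y1),c in(('top',t,(250,120,400,245),(290,200)),('scene',s,(195,180,385,305),(340,230))):
    hsv=cv2.cvtColor(im,cv2.COLOR_BGR2HSV)
    dark=((hsv[...,2]<105)*255).astype(np.uint8)
    d2=np.zeros_like(dark);d2[y0:y1,x0:x1]=dark[y0:y1,x0:x1]
    print(n,'dark px',im[c[1],c[0]])
    cs,h=cv2.findContours(d2,cv2.RETR_CCOMP,cv2.CHAIN_APPROX_NONE)
    for i,k in enumerate(cs):
        if cv2.contourArea(k)>300: print(h[0][i][3],cv2.contourArea(k),cv2.approxPolyDP(k,3,True)[:,0].tolist(), cv2.minAreaRect(k))
ct=cv2.resize(t[120:245,250:400],None,fx=4,fy=4,interpolation=cv2.INTER_CUBIC)
cs=cv2.resize(s[180:305,195:385],None,fx=4,fy=4,interpolation=cv2.INTER_CUBIC)
cv2.imwrite('pics/ct.png',ct);cv2.imwrite('pics/cs.png',cs)
E
```

```text
top dark px [19 40 71]
-1 8617.5 [[383, 138], [379, 142], [337, 146], [337, 142], [344, 142], [331, 138], [305, 141], [302, 147], [299, 142], [300, 147], [317, 149], [275, 154], [285, 234], [388, 221], [386, 209], [391, 207], [385, 201], [388, 197], [384, 189], [388, 188], [383, 185], [386, 179], [382, 177], [378, 150]] ((332.8585510253906, 183.34249877929688), (90.53843688964844, 110.05982971191406), 83.38654327392578)
1 2273.0 [[310, 177], [369, 177], [370, 213], [311, 213]] ((340.0, 195.0), (62.0, 38.0), 0.0)
scene dark px [26 41 63]
-1 10449.5 [[195, 270], [195, 275], [203, 279], [347, 300], [196, 274], [201, 272], [202, 260], [209, 251], [260, 259], [261, 263], [249, 262], [263, 268], [310, 277], [316, 268], [352, 272], [360, 200], [243, 186]] ((277.74237060546875, 239.93231201171875), (156.08534240722656, 101.83213806152344), 7.594643592834473)
15 2423.5 [[240, 221], [260, 193], [325, 210], [311, 240]] ((282.4706115722656, 215.61764526367188), (79.79421997070312, 35.41019821166992), 14.03624439239502)
```

View pics/ct.png

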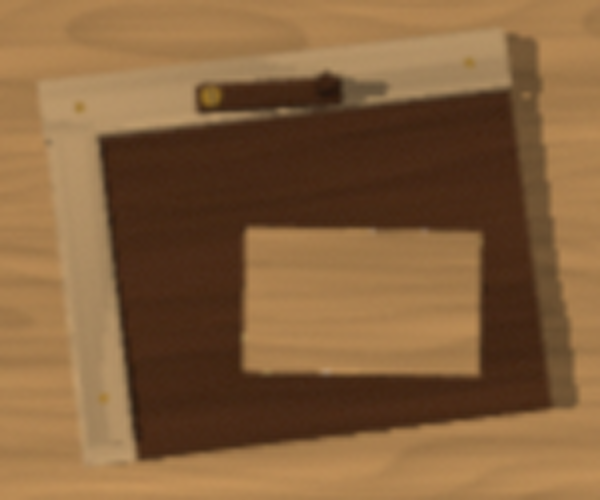

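View pics/cs.png

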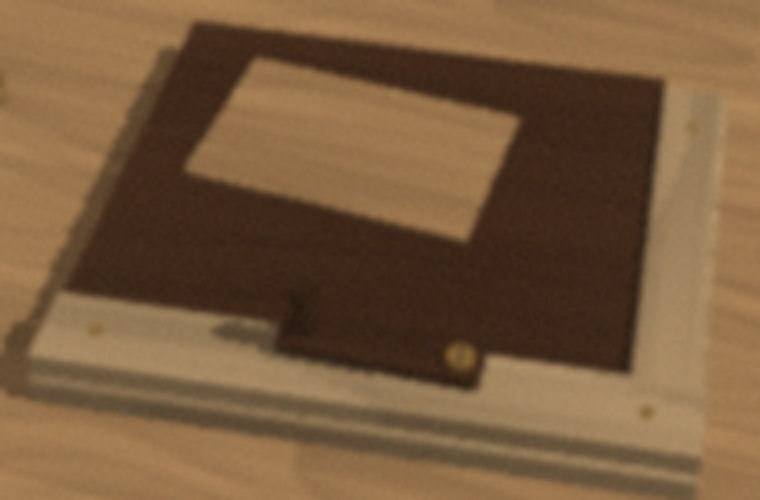

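```bash
cat >> h.py <<'E'
def edge(im,a,b,off=0.12,w=4):
    """subpixel line near segment a-b: max gradient across it"""
    g=cv2.GaussianBlur(cv2.cvtColor(im,cv2.COLOR_BGR2GRAY),(0,0),.8).astype(np.float32)
    a,b=np.array(a,float),np.array(b,float);n=np.array([-(b-a)[1],(b-a)[0]])/np.linalg.norm(b-a)
    t=np.linspace(off,1-off,60);u=np.linspace(-w,w,8*w+1)
    P=(a+t[:,None]*(b-a))[:,None]+u[None,:,None]*n
    v=cv2.remap(g,P[...,0].astype(np.float32),P[...,1].astype(np.float32),cv2.INTER_LINEAR)
    d=np.abs(np.diff(v,axis=1));wt=np.where(d>.5*d.max(1,keepdims=True),d,0);k=(wt*(u[:-1]+u[1:])/2).sum(1)/wt.sum(1)
    q=a+t[:,None]*(b-a)+k[:,None]*n
    l=cv2.fitLine(q.astype(np.float32),cv2.DIST_HUBER,0,.01,.01).ravel()
    return l
def meet(l,m):
    s=np.linalg.solve(np.c_[l[:2],-m[:2]],m[2:]-l[2:]);return l[2:]+s[0]*l[:2]
def quad(im,c,**k):
    L=[edge(im,c[i],c[(i+1)%4],**k) for i in range(4)]
    return np.array([meet(L[i-1],L[i]) for i in range(4)])
E
python3 - <<'E'
from h import *
t=cv2.imread('pics/top0.png');s=cv2.imread('pics/scene0.png')
T=lambda L:(np.array(L)/4+np.array([250,120])-.375)
S=lambda L:(np.array(L)/4+np.array([195,180])-.375)
# order: corner, fence -y end, -x -y, -x stop
bt=quad(t,T([(100,136),(510,90),(550,407),(137,459)]));bs=quad(s,S([(632,370),(65,290),(192,22),(664,79)]))
st=quad(t,T([(245,228),(482,232),(480,376),(243,373)]));ss=quad(s,S([(468,242),(186,170),(258,57),(520,118)]))
print(bt,bs)
print('bed tri',tri(bt,bs));print('sheet tri',tri(st,ss))
print('pivot',tri(T([(211,97)]),S([(460,356)])))
for z in(.018,.024,.03):
    B=cast('top',bt,z);C=cast('top',st,z+.003);D=cast('scene',ss,z+.003);E=cast('scene',bs,z)
    print(z)
    for n,q in(('bt',B),('bs',E),('st',C),('ss',D)):
        d=[q[(i+1)%4]-q[i] for i in range(4)]
        print(n,q.mean(0),[round(np.linalg.norm(x)*1e3,1) for x in d],[round(np.degrees(np.arctan2(x[1],x[0])),2) for x in d]); print(q[:,:2].ravel())
E
```

```text
[[273.761  152.9897]
 [376.883  141.5817]
 [387.5446 221.9542]
 [283.603  234.9213]] [[352.2798 273.0064]
 [209.9275 252.5734]
 [241.1117 184.39  ]
 [361.0028 199.4795]]
bed tri [[ 0.5816  0.1204  0.0367  0.0031]
 [ 0.6124 -0.1958  0.0338  0.0039]
 [ 0.3664 -0.2243  0.0299  0.0097]
 [ 0.3328  0.095   0.0283  0.0038]]
sheet tri [[ 0.5091  0.0094  0.0306  0.0035]
 [ 0.5032 -0.171   0.0313  0.0047]
 [ 0.3918 -0.1668  0.0326  0.0045]
 [ 0.399   0.0135  0.0324  0.0027]]
pivot [[0.6056 0.0328 0.0494 0.0033]]
0.018
bt [ 0.4742 -0.0495  0.018 ] [np.float64(321.9), np.float64(251.4), np.float64(321.3), np.float64(254.0)] [np.float64(-84.64), np.float64(-174.24), np.float64(95.82), np.float64(5.88)]
[ 0.5849  0.1236  0.615  -0.1969  0.3648 -0.2221  0.3322  0.0975]
bs [ 0.4608 -0.0583  0.018 ] [np.float64(325.6), np.float64(249.0), np.float64(329.9), np.float64(246.9)] [np.float64(-84.03), np.float64(-173.1), np.float64(95.61), np.float64(5.92)]
[ 0.5671  0.1175  0.6009 -0.2064  0.3537 -0.2363  0.3215  0.092 ]
st [ 0.451  -0.0778  0.021 ] [np.float64(181.5), np.float64(112.3), np.float64(181.4)
[... 1730 characters left out ...]
p.float64(244.7), np.float64(324.2), np.float64(242.7)] [np.float64(-84.03), np.float64(-173.1), np.float64(95.61), np.float64(5.92)]
[ 0.5766  0.1184  0.6099 -0.1999  0.3669 -0.2293  0.3352  0.0934]
st [ 0.4501 -0.0767  0.033 ] [np.float64(179.7), np.float64(111.1), np.float64(179.6), np.float64(109.7)] [np.float64(-91.97), np.float64(178.0), np.float64(87.58), np.float64(-1.93)]
[ 0.5084  0.0112  0.5022 -0.1684  0.3912 -0.1645  0.3987  0.0149]
ss [ 0.4523 -0.0802  0.033 ] [np.float64(180.9), np.float64(112.6), np.float64(181.4), np.float64(111.7)] [np.float64(-92.04), np.float64(178.16), np.float64(87.66), np.float64(-2.09)]
[ 0.5115  0.0083  0.5051 -0.1725  0.3926 -0.1689  0.4     0.0123]
```

The top view puts the bed's inner corner at pixel (274,153) and the sheet at about (340,195), turned roughly 8° clockwise from the board. The keeper lies open along the fence with its pivot at (303,144). The two views place the bed's top at about z = 0.029, and the measured bed (319 x 250 mm) and sheet (180 x 111 mm) match the given sizes. Next I move over the sheet.

Request:
send_rows:
  increments:
    - [0.017,0.034,0,0,0,-2]
    - [0.034,0.068,0,0,0,-4]
    - [0.051,0.102,0,0,0,-6]
    - [0.069,0.137,0,0,0,-8]
    - [0.086,0.171,0,0,0,-10]
    - [0.103,0.205,0,0,0,-12]
    - [0.12,0.239,0,0,0,-14]
    - [0.138,0.273,0,0,0,-16]
  jaw: 0.05

```text
time: 0.77
tool_pos: [0.3133, -0.3511, 0.2498]
orientation: [-0.0, 1.0, -0.004, -0.0]
contact_force: [1.2, -1.3, -0.1]
finger_gap: 0.585
grasp_force: 0.0
```

Request:
send_rows:
  increments:
    - [0.017,0.034,0,0,0,-1]
    - [0.034,0.068,0,0,0,-1.75]
    - [0.051,0.102,0,0,0,-1.75]
    - [0.069,0.137,0,0,0,-1.75]
    - [0.086,0.171,-0.02,0,0,-1.75]
    - [0.103,0.205,-0.05,0,0,-1.75]
    - [0.12,0.239,-0.08,0,0,-1.75]
    - [0.138,0.273,-0.1,0,0,-1.75]

```text
time: 1.43
tool_pos: [0.4443, -0.0913, 0.1568]
orientation: [0.0, 1.0, -0.019, -0.0]
contact_force: [0.6, -0.4, 0.5]
finger_gap: 0.591
grasp_force: 0.0
```

Request:
send_rows:
  increments:
    - [0,0,-0.03,0,0,0]
    - [0,0,-0.06,0,0,0]
    - [0,0,-0.07,0,0,0]
    - [0,0,-0.07,0,0,0]
    - [0,0,-0.07,0,0,0]

```text
time: 1.85
tool_pos: [0.4442, -0.0924, 0.0877]
orientation: [-0.0, 1.0, -0.019, -0.001]
contact_force: [-0.4, -0.7, 0.7]
finger_gap: 0.584
grasp_force: 0.0
```

Request:
send_rows:
  increments:
    - [0.006,0.012,-0.015,0,0,0]
    - [0.006,0.012,-0.03,0,0,0]
    - [0.006,0.012,-0.03,0,0,0]
    - [0.006,0.012,-0.03,0,0,0]
    - [0.006,0.012,-0.03,0,0,0]

```text
time: 2.27
tool_pos: [0.4511, -0.081, 0.0594]
orientation: [0.0, 1.0, -0.019, 0.001]
contact_force: [-0.5, 0.7, 0.3]
finger_gap: 0.588
grasp_force: 0.0
```

```bash
python3 - <<'E'
from h import *
t=snapshot('top');s=snapshot('scene');cv2.imwrite('pics/top1.png',t);cv2.imwrite('pics/scene1.png',s)
o=get_obs();print(o['tool_pos'],o['contact_force'])
c=[cv2.resize(s[130:290,200:400],(500,400),interpolation=cv2.INTER_CUBIC),cv2.resize(t[110:240,255:355],(300,390))]
c[1]=cv2.copyMakeBorder(c[1],0,10,0,0,cv2.BORDER_CONSTANT)
cv2.imwrite('pics/v1.png',np.hstack(c))
E
```

```text
[ 0.4512 -0.081   0.0593] [ 0.125  -1.3598 -0.4144]
```

View pics/v1.png

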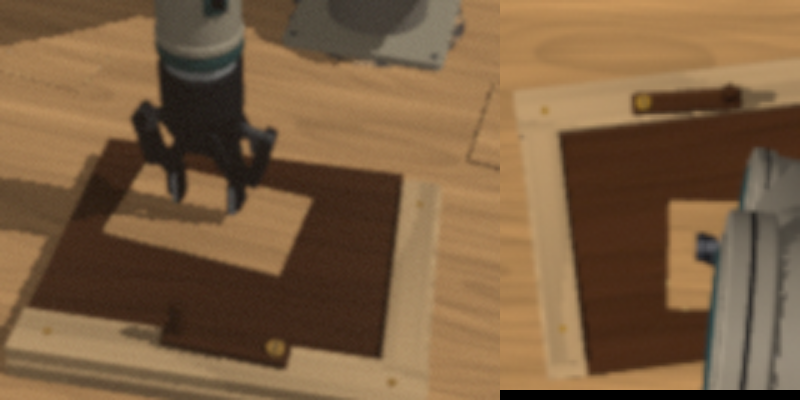

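The fingertips, at about (175,190) and (235,205) in the left crop, hover just above the middle of the sheet and are in line with it. I'll step down until they touch.

Request:
send_rows:
  increments:
    - [0,0,-0.002,0,0,0]
    - [0,0,-0.003,0,0,0]
    - [0,0,-0.004,0,0,0]
    - [0,0,-0.004,0,0,0]
    - [0,0,-0.004,0,0,0]

```text
time: 2.78
tool_pos: [0.4506, -0.0804, 0.0541]
orientation: [0.0, 1.0, -0.019, -0.0]
contact_force: [-0.4, -0.3, -0.1]
finger_gap: 0.589
grasp_force: 0.0
```

Request:
send_rows:
  increments:
    - [0,0,-0.0008,0,0,0]
    - [0,0,-0.0008,0,0,0]
    - [0,0,-0.0008,0,0,0]

```text
time: 3.03
tool_pos: [0.4506, -0.0804, 0.0533]
orientation: [0.0, 1.0, -0.018, -0.0]
contact_force: [0.5, -0.1, 0.4]
finger_gap: 0.588
grasp_force: 0.0
```

Request:
send_rows:
  increments:
    - [0,0,-0.0008,0,0,0]
    - [0,0,-0.0008,0,0,0]
    - [0,0,-0.0008,0,0,0]

```text
time: 3.28
tool_pos: [0.4506, -0.0804, 0.0526]
orientation: [0.0, 1.0, -0.019, -0.0]
contact_force: [0.5, -0.5, -0.2]
finger_gap: 0.585
grasp_force: 0.0
```

Request:
send_rows:
  increments:
    - [0,0,-0.0005,0,0,0]
    - [0,0,-0.0005,0,0,0]
    - [0,0,-0.0005,0,0,0]

```text
time: 3.53
tool_pos: [0.4506, -0.0805, 0.0521]
orientation: [0.0, 1.0, -0.019, -0.0]
contact_force: [-0.1, 0.2, 0.6]
finger_gap: 0.583
grasp_force: 0.0
```

Request:
send_rows:
  increments:
    - [0,0,-0.0008,0,0,0]
    - [0,0,-0.0008,0,0,0]
    - [0,0,-0.0008,0,0,0]

```text
time: 3.78
tool_pos: [0.4506, -0.0805, 0.0513]
orientation: [0.0, 1.0, -0.019, 0.0]
contact_force: [-0.7, 0.5, 0.1]
finger_gap: 0.585
grasp_force: 0.0
```

Request:
send_rows:
  increments:
    - [0,0,-0.0002,0,0,0]
    - [0,0,-0.0002,0,0,0]

```text
time: 3.95
tool_pos: [0.4506, -0.0804, 0.0511]
orientation: [-0.0, 1.0, -0.018, -0.0]
contact_force: [-0.5, 0.6, -0.3]
finger_gap: 0.585
grasp_force: 0.0
```

Request:
send_rows:
  increments:
    - [0,0,-0.0008,0,0,0]
    - [0,0,-0.0008,0,0,0]
    - [0,0,-0.0008,0,0,0]

```text
time: 4.2
tool_pos: [0.4506, -0.0804, 0.0503]
orientation: [0.0, 1.0, -0.019, -0.0]
contact_force: [0.2, 0.6, -0.3]
finger_gap: 0.584
grasp_force: 0.0
```

Request:
send_rows:
  increments:
    - [0,0,-0.0008,0,0,0]
    - [0,0,-0.0008,0,0,0]
    - [0,0,-0.0008,0,0,0]

```text
time: 4.45
tool_pos: [0.4506, -0.0804, 0.0495]
orientation: [0.0, 1.0, -0.019, 0.0]
contact_force: [0.3, 0.2, 0.4]
finger_gap: 0.582
grasp_force: 0.0
```

Request:
send_rows:
  increments:
    - [0,0,-0.0008,0,0,0]
    - [0,0,-0.0008,0,0,0]
    - [0,0,-0.0008,0,0,0]

```text
time: 4.7
tool_pos: [0.4506, -0.0805, 0.0487]
orientation: [0.0, 1.0, -0.019, -0.0]
contact_force: [0.2, 0.7, 0.2]
finger_gap: 0.583
grasp_force: 0.0
```

Request:
send_rows:
  increments:
    - [0,0,-0.0008,0,0,0]
    - [0,0,-0.0008,0,0,0]
    - [0,0,-0.0008,0,0,0]

```text
time: 4.95
tool_pos: [0.4506, -0.0804, 0.0479]
orientation: [0.0, 1.0, -0.019, -0.0]
contact_force: [-0.2, 0.6, -0.1]
finger_gap: 0.582
grasp_force: 0.0
```

Request:
send_rows:
  increments:
    - [0,0,-0.0008,0,0,0]
    - [0,0,-0.0008,0,0,0]
    - [0,0,-0.0008,0,0,0]

```text
time: 5.2
tool_pos: [0.4506, -0.0804, 0.0471]
orientation: [0.0, 1.0, -0.019, -0.0]
contact_force: [-0.0, 0.0, -0.7]
finger_gap: 0.582
grasp_force: 0.0
```

Request:
send_rows:
  increments:
    - [0,0,-0.0008,0,0,0]
    - [0,0,-0.0008,0,0,0]
    - [0,0,-0.0008,0,0,0]

```text
time: 5.45
tool_pos: [0.4507, -0.0804, 0.0464]
orientation: [0.0, 1.0, -0.019, 0.0]
contact_force: [-0.2, 0.1, 1.7]
finger_gap: 0.583
grasp_force: 1.4
```

Request:
send_rows:
  increments:
    - [0,0,-0.0003,0,0,0]
    - [0,0,-0.0003,0,0,0]
    - [0,0,-0.0003,0,0,0]

```text
time: 5.7
tool_pos: [0.4507, -0.0805, 0.0463]
orientation: [-0.0, 1.0, -0.019, 0.0]
contact_force: [-1.0, -0.4, 5.9]
finger_gap: 0.584
grasp_force: 2.9
```

Request:
send_rows:
  increments:
    - [0,0,-0.0002,0,0,0]
    - [0,0,-0.0002,0,0,0]
    - [0.002,0.002,-0.0002,0,0,1]
    - [0.004,0.004,-0.0002,0,0,2]
    - [0.006,0.006,-0.0002,0,0,3]
    - [0.008,0.008,-0.0002,0,0,4]
    - [0.01,0.01,-0.0002,0,0,5]

```text
time: 6.28
tool_pos: [0.4605, -0.0711, 0.0462]
orientation: [0.0, 1.0, 0.025, 0.0]
contact_force: [-1.9, -2.5, 7.4]
finger_gap: 0.587
grasp_force: 3.6
```

Request:
send_rows:
  increments:
    - [0.003,0.003,-0.0001,0,0,1]
    - [0.006,0.006,-0.0001,0,0,2]
    - [0.009,0.009,-0.0001,0,0,3]
    - [0.012,0.012,-0.0001,0,0,3]
    - [0.015,0.015,-0.0001,0,0,3]
    - [0.018,0.018,-0.0001,0,0,3]

```text
time: 6.78
tool_pos: [0.4784, -0.0531, 0.0461]
orientation: [0.0, 0.999, 0.051, -0.0]
contact_force: [-1.9, -1.9, 8.7]
finger_gap: 0.586
grasp_force: 4.0
```

```bash
python3 - <<'E'
from h import *
t=snapshot('top');s=snapshot('scene');cv2.imwrite('pics/top2.png',t);cv2.imwrite('pics/scene2.png',s)
o=get_obs();print(o['tool_pos'],o['contact_force'])
c=[cv2.resize(s[130:290,200:400],(500,400),interpolation=cv2.INTER_CUBIC),cv2.resize(t[110:240,255:355],(300,390))]
c[1]=cv2.copyMakeBorder(c[1],0,10,0,0,cv2.BORDER_CONSTANT)
cv2.imwrite('pics/v2.png',np.hstack(c))
E
```

```text
[ 0.4792 -0.0524  0.0462] [ 0.0935 -0.5049  8.2911]
```

View pics/v2.png

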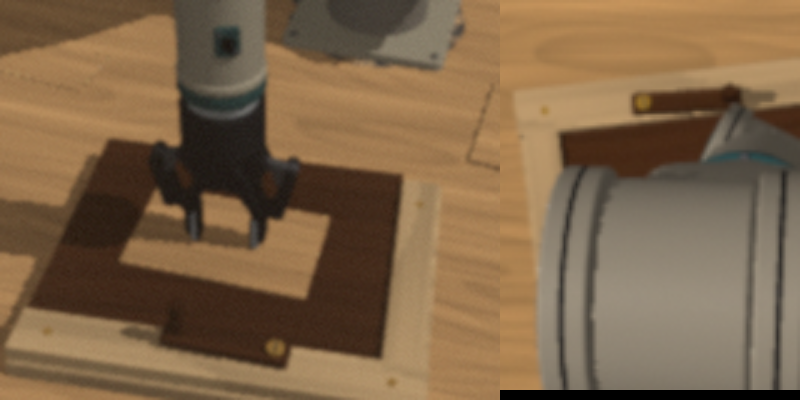

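The sheet moved and turned with the fingertips; its front edge now runs from about (120,264) to (306,298) in the left crop. I'll measure what is left.

```bash
cat >> h.py <<'E'
def fit(s,near,far=None):
    """scene image: edges in 2.5x crop coords (offset 200,130)"""
    F=lambda L:np.array(L)/2.5+np.array([200,130])-.3
    out=[]
    for a,b in near:
        l=edge(s,*F([a,b]),w=3);p=np.array([l[2:],l[2:]+30*l[:2]])
        w=cast('scene',p,.0315);d=w[1]-w[0];out.append((w[0][:2],np.degrees(np.arctan2(d[1],d[0]))%180,meet_pts(l)))
    return out
def meet_pts(l):return l
E
python3 - <<'E'
from h import *
s=cv2.imread('pics/scene2.png')
a=fit(s,[((120,264),(306,298)),((306,298),(330,214))])
b=fit(s,[((35,306),(150,322)),((382,356),(400,176))])
for r in a+b:print(r[:2])
C=cast('scene',meet(a[0][2],a[1][2]),.0315)[0];K=cast('scene',meet(b[0][2],b[1][2]),.035)[0];print('sheet corner',C,'bed corner',K,'diff',K-C)
ey=np.array([-np.sin(np.radians(5.75)),np.cos(np.radians(5.75))]);ex=np.array([ey[1],-ey[0]]);d=(K-C)[:2];print('board dx,dy',d@ex,d@ey)
E
```

```text
(array([ 0.5333, -0.0485]), np.float64(91.40592842678767))
(array([0.4757, 0.0372]), np.float64(1.4320420236031737))
(array([ 0.6039, -0.1344]), np.float64(96.06437028927576))
(array([0.4686, 0.1072]), np.float64(5.904615651139352))
sheet corner [0.5311 0.0386 0.0315] bed corner [0.5798 0.1187 0.035 ] diff [0.0487 0.0801 0.0035]
board dx,dy 0.05648854093161099 0.07478753344426997
```

Request:
send_rows:
  increments:
    - [0.003,0.005,0,0,0,0]
    - [0.006,0.01,0,0,0,0]
    - [0.009,0.015,0,0,0,0]
    - [0.0115,0.02,0,0,0,0]
    - [0.014,0.025,0,0,0,0]
    - [0.017,0.03,0,0,0,0]
    - [0.02,0.035,0,0,0,0]

```text
time: 7.47
tool_pos: [0.4988, -0.0182, 0.0462]
orientation: [0.0, 0.999, 0.051, 0.0]
contact_force: [-1.6, -2.2, 6.8]
finger_gap: 0.586
grasp_force: 3.7
```

Request:
send_rows:
  increments:
    - [0.003,0.005,-0.0001,0,0,0]
    - [0.006,0.01,-0.0001,0,0,0]
    - [0.009,0.015,-0.0001,0,0,0]
    - [0.0115,0.02,-0.0001,0,0,0]
    - [0.014,0.025,-0.0001,0,0,0]
    - [0.017,0.03,-0.0001,0,0,0]
    - [0.02,0.033,-0.0001,0,0,0]

```text
time: 8.05
tool_pos: [0.5186, 0.0152, 0.0461]
orientation: [0.0, 0.999, 0.051, 0.0]
contact_force: [-1.7, -2.9, 8.9]
finger_gap: 0.586
grasp_force: 4.2
```

```bash
python3 - <<'E'
from h import *
s=snapshot('scene');cv2.imwrite('pics/scene3.png',s)
o=get_obs();print(o['tool_pos'],o['contact_force'])
cv2.imwrite('pics/v3.png',cv2.resize(s[150:300,200:400],(800,600),interpolation=cv2.INTER_CUBIC))
E
```

```text
[0.5194 0.0159 0.0461] [-0.9607 -1.0237  7.984 ]
```

View pics/v3.png

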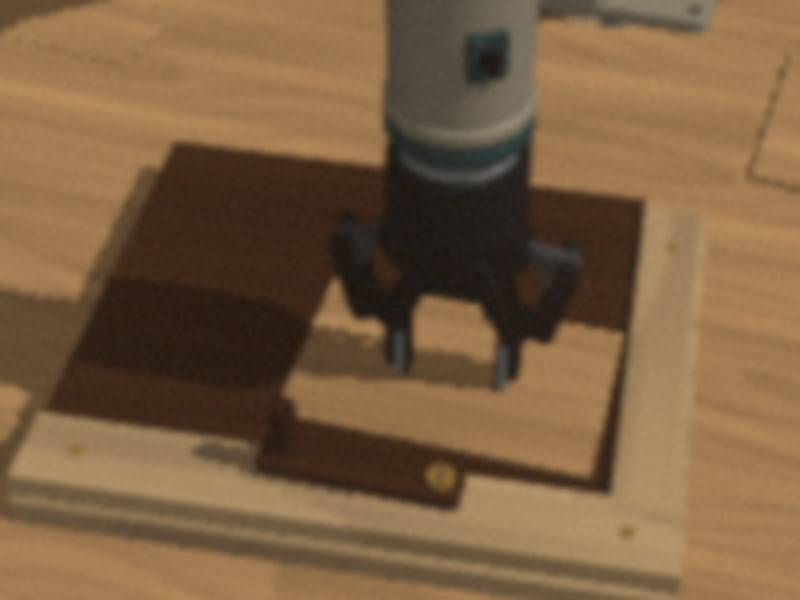

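The sheet's near corner, at about (592,475), is a few mm short of both faces, and the sheet is still turned slightly. I push towards the fence while turning.

Request:
send_rows:
  increments:
    - [0.002,0,0,0,0,0.5]
    - [0.004,0,0,0,0,1]
    - [0.006,0,0,0,0,1.5]
    - [0.008,0.001,0,0,0,2]
    - [0.01,0.001,0,0,0,2.5]
    - [0.012,0.001,0,0,0,3]
    - [0.014,0.001,0,0,0,3.5]

```text
time: 8.68
tool_pos: [0.5317, 0.0165, 0.0461]
orientation: [-0.0, 0.997, 0.082, -0.001]
contact_force: [-3.3, -0.3, 8.7]
finger_gap: 0.585
grasp_force: 4.6
```

Request:
send_rows:
  increments:
    - [0.002,0,0,0,0,0]
    - [0.004,0,0,0,0,0]
    - [0.006,0,0,0,0,0]
    - [0.007,0,0,0,0,0]
    - [0.008,0,0,0,0,0]

```text
time: 9.1
tool_pos: [0.5391, 0.0164, 0.046]
orientation: [-0.0, 0.997, 0.082, -0.001]
contact_force: [-4.6, -1.1, 11.1]
finger_gap: 0.585
grasp_force: 5.2
```

```bash
python3 - <<'E'
from h import *
s=snapshot('scene');cv2.imwrite('pics/scene4.png',s)
o=get_obs();print(o['tool_pos'],o['contact_force'])
cv2.imwrite('pics/v4.png',cv2.resize(s[190:290,230:380],(800,533),interpolation=cv2.INTER_CUBIC))
E
```

```text
[0.5393 0.0164 0.046 ] [-4.3813 -0.7228  9.3395]
```

View pics/v4.png

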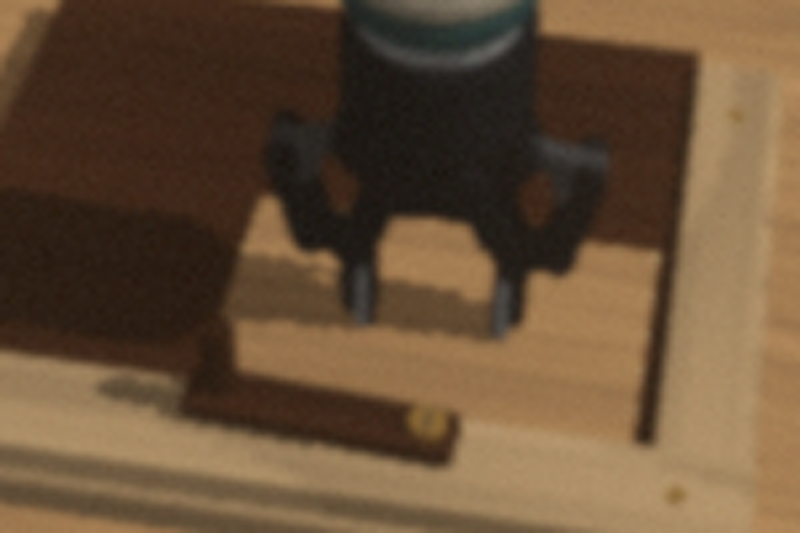

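The sheet's long edge now lies on the fence, with a gap of about 7 mm left to the stop (from (637,440) to (655,440)). I push towards the stop.

Request:
send_rows:
  increments:
    - [-0.0005,0.002,0,0,0,-0.3]
    - [-0.001,0.004,0,0,0,-0.6]
    - [-0.001,0.006,0,0,0,-1]
    - [-0.001,0.008,0,0,0,-1.3]
    - [-0.001,0.01,0,0,0,-1.6]
    - [-0.001,0.012,0,0,0,-2]

```text
time: 9.65
tool_pos: [0.5394, 0.027, 0.0461]
orientation: [0.001, 0.998, 0.064, -0.0]
contact_force: [-1.8, -3.8, 7.9]
finger_gap: 0.588
grasp_force: 4.0
```

Request:
send_rows:
  increments:
    - [0.002,0.002,0,0,0,-0.3]
    - [0.004,0.002,0,0,0,-0.6]
    - [0.005,0.002,0,0,0,-1]
    - [0.005,0.002,0,0,0,-1]

```text
time: 9.98
tool_pos: [0.5429, 0.0298, 0.046]
orientation: [-0.0, 0.998, 0.055, -0.002]
contact_force: [-4.0, -1.3, 11.7]
finger_gap: 0.582
grasp_force: 5.3
```

```bash
python3 - <<'E'
from h import *
s=snapshot('scene');cv2.imwrite('pics/scene5.png',s)
o=get_obs();print(o['tool_pos'],o['contact_force'])
cv2.imwrite('pics/v5.png',cv2.resize(s[190:290,230:380],(800,533),interpolation=cv2.INTER_CUBIC))
E
```

```text
[0.5429 0.0298 0.046 ] [-4.4734 -0.673   9.7602]
```

View pics/v5.png

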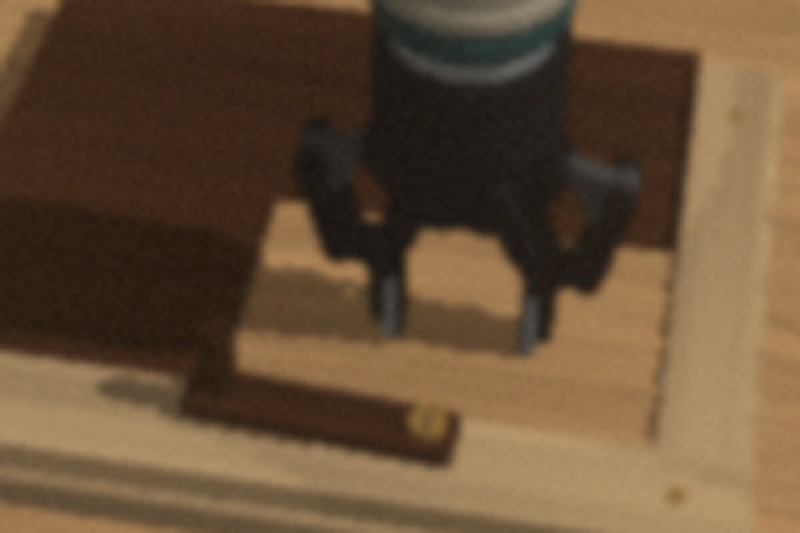

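The sheet looks home, with only a thin dark sliver left at the stop near (655,420). I give it one firm diagonal nudge and then lift off.

Request:
send_rows:
  increments:
    - [-0.002,0.002,-0.0001,0,0,0]
    - [-0.002,0.004,-0.0001,0,0,0]
    - [-0.002,0.006,-0.0001,0,0,0]
    - [-0.002,0.008,-0.0001,0,0,0]
    - [-0.002,0.01,-0.0001,0,0,0]
    - [-0.002,0.01,-0.0001,0,0,0]

```text
time: 10.53
tool_pos: [0.5436, 0.0393, 0.0462]
orientation: [0.001, 0.998, 0.055, 0.001]
contact_force: [0.4, -2.6, 6.7]
finger_gap: 0.576
grasp_force: 3.5
```

Request:
send_rows:
  increments:
    - [0.002,0.001,-0.0001,0,0,0]
    - [0.004,0.001,-0.0001,0,0,0]
    - [0.006,0.002,-0.0001,0,0,0]
    - [0.006,0.002,-0.0001,0,0,0]

```text
time: 10.87
tool_pos: [0.5471, 0.0413, 0.046]
orientation: [0.0, 0.998, 0.055, -0.001]
contact_force: [-4.2, -2.5, 10.5]
finger_gap: 0.584
grasp_force: 5.6
```

Request:
send_rows:
  increments:
    - [0,0,0.005,0,0,0]
    - [0,0,0.02,0,0,0]
    - [0,0,0.05,0,0,0]
    - [0,0,0.09,0,0,0]
    - [0,-0.03,0.12,0,0,0]
    - [-0.02,-0.07,0.15,0,0,0]
    - [-0.04,-0.11,0.16,0,0,0]
    - [-0.06,-0.15,0.16,0,0,0]

```text
time: 11.53
tool_pos: [0.4982, -0.0914, 0.2063]
orientation: [0.0, 0.998, 0.057, 0.003]
contact_force: [0.8, -1.0, 0.5]
finger_gap: 0.586
grasp_force: 0.0
```

Request:
send_rows:
  increments:
    - [-0.01,-0.04,0,0,0,0]
    - [-0.02,-0.08,0,0,0,0]
    - [-0.02,-0.12,0,0,0,0]
    - [-0.02,-0.12,0,0,0,0]
  jaw: 0.032

```text
time: 11.87
tool_pos: [0.4755, -0.2208, 0.205]
orientation: [0.004, 0.999, 0.05, 0.001]
contact_force: [0.7, -1.1, -0.5]
finger_gap: 0.375
grasp_force: 0.0
```

```bash
python3 - <<'E'
from h import *
s=snapshot('scene');t=snapshot('top');cv2.imwrite('pics/scene6.png',s);cv2.imwrite('pics/top6.png',t)
o=get_obs();print(o['tool_pos'],o['contact_force'],o['joint_pos'])
a=cv2.resize(s[190:290,250:380],(520,400),interpolation=cv2.INTER_CUBIC);b=cv2.resize(t[130:230,265:335],(280,400),interpolation=cv2.INTER_CUBIC)
cv2.imwrite('pics/v6.png',np.hstack([a,b]))
E
```

```text
[ 0.4765 -0.2126  0.2039] [-0.1049  1.3034 -0.2689] [ 0.1044  0.5357  0.3866  1.9312 -0.2928  0.7287 -0.8016]
```

View pics/v6.png

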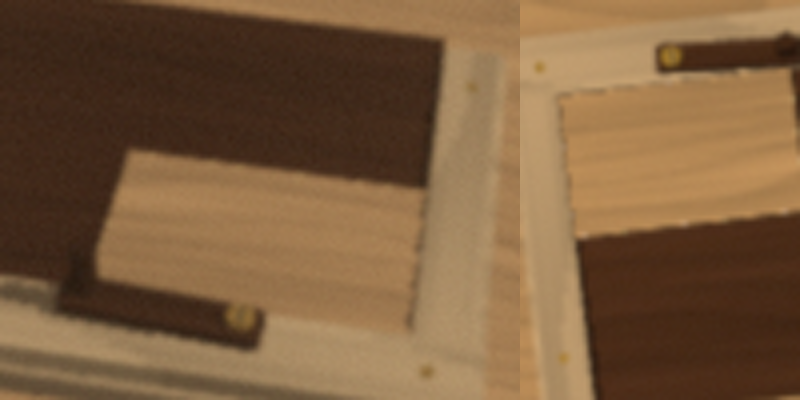

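Both pictures show the sheet flush in the corner, with only thin joint lines at the fence and the stop; the pivot screw is at (240,317) in the left crop and the peg at about (78,265). I check this in numbers and locate the peg.

```bash
python3 - <<'E'
from h import *
t=cv2.imread('pics/top6.png');s=cv2.imread('pics/scene6.png');t0=cv2.imread('pics/top0.png');s0=cv2.imread('pics/scene0.png')
ang=lambda n,l,z:(lambda w:round(np.degrees(np.arctan2(*(w[1]-w[0])[1::-1]))%180,2))(cast(n,np.array([l[2:]-20*l[:2],l[2:]+20*l[:2]]),z))
e1=edge(t,(279.6,189.1),(334.6,182.9),w=3);f1=edge(t,(273.8,153),(284,235),w=3)
e2=edge(s,(281.4,227.1),(355.9,236.1),w=3);e3=edge(s,(281.4,227.1),(274,258),off=.2,w=3);f2=edge(s,(352.3,273),(361,199.5),w=3)
print('top -x edge',ang('top',e1,.032),'stop',ang('top',f1,.03),'scene -x edge',ang('scene',e2,.032),'-y edge',ang('scene',e3,.032),'stop',ang('scene',f2,.035))
C=cast('scene',meet(e2,e3),.0315)[0];K=cast('scene',(352.28,273.0),.035)[0]
for y in(5.5,6.):
    ex=np.array([np.cos(np.radians(y)),np.sin(np.radians(y))]);ey=np.array([-ex[1],ex[0]]);d=(K-C)[:2];print('corner diag (want .110,.180)',d@ex,d@ey)
# -x edge from corner in top view
A=cast('top',meet(e1,f1),.031)[0];Kt=cast('top',(273.76,152.99),.033)[0];print('top -x edge to corner',np.linalg.norm((A-Kt)[:2]))
pk=tri([(331.9,140.6)],[(269.1,254.1)])[0];pv=np.array([.606,.0327]);d=pk[:2]-pv
print('peg top',pk,'r',np.linalg.norm(d),'world ang',np.degrees(np.arctan2(d[1],d[0])))
# bar direction in top0: dark bar axis
h=cv2.cvtColor(t0,cv2.COLOR_BGR2HSV)[...,2][136:150,300:336]
g=cv2.cvtColor(t0,cv2.COLOR_BGR2GRAY)
for x in range(304,336,3):print(x,g[134:152,x].tolist())
E
```

```text
top -x edge 95.77 stop 6.68 scene -x edge 95.72 -y edge 5.34 stop 5.93
corner diag (want .110,.180) 0.10902857604354618 0.17979956449223325
corner diag (want .110,.180) 0.11059345185158632 0.17884127653657286
top -x edge to corner 0.11140490386353069
peg top [ 0.6094 -0.055   0.0714  0.0033] r 0.08771662920524062 world ang -87.79511342993312
304 [127, 136, 140, 139, 138, 137, 114, 81, 89, 101, 99, 84, 59, 57, 125, 145, 107, 58]
307 [130, 137, 139, 137, 137, 137, 105, 64, 46, 45, 45, 44, 43, 59, 123, 127, 87, 51]
310 [133, 139, 136, 136, 136, 137, 101, 57, 48, 45, 45, 45, 42, 62, 121, 113, 69, 47]
313 [135, 138, 137, 135, 136, 130, 92, 53, 46, 43, 45, 45, 42, 63, 107, 95, 58, 44]
316 [142, 142, 135, 134, 135, 117, 79, 51, 45, 45, 45, 41, 42, 69, 97, 80, 51, 46]
319 [149, 147, 140, 137, 135, 110, 71, 50, 46, 44, 42, 41, 47, 95, 91, 61, 44, 46]
322 [152, 149, 141, 137, 136, 103, 62, 49, 45, 44, 42, 38, 48, 97, 89, 57, 46, 46]
325 [151, 149, 148, 145, 137, 101, 60, 47, 45, 45, 42, 40, 48, 83, 73, 49, 44, 44]
328 [151, 149, 146, 141, 127, 89, 51, 41, 41, 39, 41, 42, 53, 61, 53, 46, 45, 46]
331 [149, 149, 146, 121, 75, 45, 41, 39, 31, 26, 33, 39, 53, 58, 50, 43, 46, 45]
334 [148, 149, 150, 145, 116, 72, 42, 35, 33, 33, 38, 43, 66, 62, 47, 45, 46, 47]
```

The sheet is home to within about 1 mm and square. The peg is at about (0.609, -0.052), with the keeper near 0.06 rad. I move above it, turning the tool so the fingers straddle the peg along its path.

Request:
send_rows:
  increments:
    - [0.017,0.02,0,0,0,6]
    - [0.033,0.04,0,0,0,12]
    - [0.05,0.06,0,0,0,18]
    - [0.067,0.08,0,0,0,24]
    - [0.083,0.1,0,0,0,30]
    - [0.1,0.12,0,0,0,36]
    - [0.117,0.14,0,0,0,42]
    - [0.133,0.161,0,0,0,48]

```text
time: 12.63
tool_pos: [0.6106, -0.0458, 0.2036]
orientation: [-0.001, 0.888, 0.461, -0.0]
contact_force: [0.4, -0.2, 0.4]
finger_gap: 0.374
grasp_force: 0.0
```

Request:
send_rows:
  increments:
    - [0,0,-0.01,0,0,6]
    - [0,0,-0.02,0,0,12]
    - [0,0,-0.03,0,0,18]
    - [0,0,-0.04,0,0,24]
    - [0,0,-0.05,0,0,30]
    - [0,0,-0.06,0,0,38]
    - [0,0,-0.06,0,0,38]
    - [0,0,-0.06,0,0,38]

```text
time: 13.3
tool_pos: [0.6094, -0.0477, 0.1433]
orientation: [-0.001, 0.692, 0.722, -0.0]
contact_force: [0.7, 0.1, -0.4]
finger_gap: 0.376
grasp_force: 0.0
```

Request:
send_rows:
  increments:
    - [0,-0.004,-0.01,0,0,0]
    - [0,-0.004,-0.02,0,0,0]
    - [0,-0.004,-0.028,0,0,0]
    - [0,-0.004,-0.036,0,0,0]
    - [0,-0.004,-0.044,0,0,0]
    - [0,-0.004,-0.052,0,0,0]
    - [0,-0.004,-0.052,0,0,0]
  jaw: 0.05

```text
time: 13.88
tool_pos: [0.6088, -0.0535, 0.0899]
orientation: [-0.001, 0.692, 0.722, -0.001]
contact_force: [-0.2, -0.5, -0.2]
finger_gap: 0.586
grasp_force: 0.0
```

Request:
send_rows:
  increments:
    - [0,0,-0.005,0,0,0]
    - [0,0,-0.01,0,0,0]
    - [0,0,-0.016,0,0,0]
    - [0,0,-0.016,0,0,0]

```text
time: 14.22
tool_pos: [0.6094, -0.0536, 0.0748]
orientation: [-0.001, 0.692, 0.722, -0.001]
contact_force: [-0.2, -0.1, 0.3]
finger_gap: 0.583
grasp_force: 0.0
```

Request:
send_rows:
  increments:
    - [0,0,0,0,0,0]
    - [0,0,0,0,0,0]
    - [0,0,0,0,0,0]
    - [0,0,0,0,0,0]
  jaw: 0.024

```text
time: 14.55
tool_pos: [0.6103, -0.0536, 0.0762]
orientation: [0.0, 0.692, 0.722, 0.0]
contact_force: [-0.4, 0.4, 1.3]
finger_gap: 0.28
grasp_force: 0.0
```

Request:
send_rows:
  increments:
    - [-0.009,0.0,0,0,0,-6]
    - [-0.018,0.001,0,0,0,-12]
    - [-0.026,0.003,0,0,0,-18]
    - [-0.035,0.006,0,0,0,-24]
    - [-0.043,0.01,0,0,0,-30]
    - [-0.05,0.014,0,0,0,-36]

```text
time: 15.05
tool_pos: [0.5605, -0.0399, 0.0765]
orientation: [0.001, 0.883, 0.47, 0.001]
contact_force: [1.5, 0.4, -1.1]
finger_gap: 0.283
grasp_force: 0.6
```

```bash
python3 - <<'E'
from h import *
o=get_obs();print(o['tool_pos'],o['contact_force'],o['grasp_force'],o['joint_pos'])
d=o['tool_pos'][:2]-np.array([.606,.0327]);print(np.linalg.norm(d),np.degrees(np.arctan2(d[1],d[0])))
s=snapshot('scene');cv2.imwrite('pics/scene7.png',s)
# brightness along former bar centre line between pivot and old peg
g=cv2.cvtColor(s,cv2.COLOR_BGR2GRAY);g0=cv2.cvtColor(cv2.imread('pics/scene6.png'),cv2.COLOR_BGR2GRAY)
for f in(.2,.4,.6,.8):
    x,y=np.round((1-f)*np.array([309,270])+f*np.array([269,262])).astype(int);print((x,y),g0[y,x],g[y,x])
E
```

```text
[ 0.5605 -0.0399  0.0765] [ 1.4878  0.4338 -1.1013] 0.5915176682174206 [-0.0589  0.7555  0.1243  1.9054 -0.1811  0.4891 -0.4007]
0.08567955366022138 -122.04818672749587
(np.int64(301), np.int64(268)) 43 42
(np.int64(293), np.int64(267)) 45 93
(np.int64(285), np.int64(265)) 42 144
(np.int64(277), np.int64(264)) 45 143
```

Request:
send_rows:
  increments:
    - [-0.007,0.005,0,0,0,-6]
    - [-0.0135,0.0115,0,0,0,-12]
    - [-0.0195,0.018,0,0,0,-18]
    - [-0.0245,0.0255,0,0,0,-24]
    - [-0.029,0.033,0,0,0,-30]
    - [-0.0325,0.0415,0,0,0,-36]
    - [-0.035,0.05,0,0,0,-42]
    - [-0.035,0.05,0,0,0,-42]

```text
time: 15.77
tool_pos: [0.5246, 0.0122, 0.0759]
orientation: [-0.0, 0.992, 0.126, -0.0]
contact_force: [-0.1, 0.4, -0.0]
finger_gap: 0.282
grasp_force: 0.0
```

Request:
send_rows:
  increments:
    - [-0.001,0.004,0,0,0,-3]
    - [-0.0015,0.008,0,0,0,-6]
    - [-0.002,0.012,0,0,0,-8]
    - [-0.002,0.014,0,0,0,-8]

```text
time: 16.1
tool_pos: [0.5231, 0.0242, 0.0759]
orientation: [0.0, 0.998, 0.057, -0.0]
contact_force: [-0.2, -1.6, 0.7]
finger_gap: 0.279
grasp_force: 0.6
```

Request:
send_rows:
  increments:
    - [0,0.001,0,0,0,0]
    - [0,0.002,0,0,0,0]

```text
time: 16.27
tool_pos: [0.5232, 0.026, 0.0759]
orientation: [0.0, 0.998, 0.057, 0.0]
contact_force: [-0.8, -1.3, 0.5]
finger_gap: 0.283
grasp_force: 0.5
```

Request:
send_rows:
  increments:
    - [0,0.001,0,0,0,0]
    - [0,0.002,0,0,0,0]
    - [0,0.002,0,0,0,0]

```text
time: 16.52
tool_pos: [0.5231, 0.0284, 0.0759]
orientation: [-0.0, 0.998, 0.056, 0.0]
contact_force: [-0.9, -1.5, -0.1]
finger_gap: 0.282
grasp_force: 0.4
```

Request:
send_rows:
  increments:
    - [0,0.001,0,0,0,0]
    - [0,0.0015,0,0,0,0]
    - [0,0.0015,0,0,0,0]

```text
time: 16.77
tool_pos: [0.5231, 0.0295, 0.0759]
orientation: [0.0, 0.998, 0.056, 0.0]
contact_force: [-1.1, -2.5, -0.6]
finger_gap: 0.283
grasp_force: 1.0
```

Request:
send_rows:
  increments:
    - [0,0.001,0,0,0,0]
    - [0,0.0015,0,0,0,0]
    - [0,0.0015,0,0,0,0]

```text
time: 17.02
tool_pos: [0.5231, 0.0297, 0.0759]
orientation: [0.001, 0.998, 0.055, 0.0]
contact_force: [-0.9, -6.1, -0.2]
finger_gap: 0.279
grasp_force: 2.6
```

The keeper is at its end stop: the force rises and the position no longer moves. I release, lift and retreat.

Request:
send_rows:
  increments:
    - [0,-0.003,0,0,0,0]
    - [0,-0.0055,0,0,0,0]
    - [0,-0.0055,0,0,0,0]

```text
time: 17.27
tool_pos: [0.5234, 0.026, 0.076]
orientation: [-0.0, 0.998, 0.056, 0.0]
contact_force: [-0.1, 0.3, -0.6]
finger_gap: 0.281
grasp_force: 0.0
```

Request:
send_rows:
  increments:
    - [0,0,0,0,0,0]
    - [0,0,0,0,0,0]
    - [0,0,0.01,0,0,0]
    - [0,0,0.03,0,0,0]
    - [0,0,0.06,0,0,0]
    - [0,0,0.1,0,0,0]
    - [0,0,0.13,0,0,0]
    - [0,0,0.13,0,0,0]
  jaw: 0.036

```text
time: 17.93
tool_pos: [0.5265, 0.0256, 0.2121]
orientation: [-0.0, 0.998, 0.056, 0.005]
contact_force: [0.6, -0.4, 0.3]
finger_gap: 0.423
grasp_force: 0.0
```

Request:
send_rows:
  increments:
    - [-0.01,-0.04,0,0,0,0]
    - [-0.02,-0.08,0,0,0,0]
    - [-0.03,-0.12,0,0,0,0]
    - [-0.04,-0.16,0,0,0,0]
    - [-0.05,-0.2,0,0,0,0]
    - [-0.05,-0.24,0,0,0,0]
    - [-0.05,-0.24,0,0,0,0]
    - [-0.05,-0.24,0,0,0,0]

```text
time: 18.6
tool_pos: [0.4722, -0.2171, 0.2065]
orientation: [0.001, 0.999, 0.053, 0.0]
contact_force: [0.1, 2.0, 0.4]
finger_gap: 0.421
grasp_force: 0.0
```

```bash
python3 - <<'E'
from h import *
s=snapshot('scene');t=snapshot('top');cv2.imwrite('pics/scene8.png',s);cv2.imwrite('pics/top8.png',t)
o=get_obs();print(o['time'],o['tool_pos'],o['contact_force'])
ang=lambda n,l,z:(lambda w:round(np.degrees(np.arctan2(*(w[1]-w[0])[1::-1]))%180,2))(cast(n,np.array([l[2:]-20*l[:2],l[2:]+20*l[:2]]),z))
e1=edge(t,(279.6,189.1),(334.6,182.9),w=3);f1=edge(t,(273.8,153),(284,235),w=3)
e2=edge(s,(281.4,227.1),(355.9,236.1),w=3);e3=edge(s,(281.4,227.1),(274,258),off=.2,w=3)
A=cast('top',meet(e1,f1),.031)[0];Kt=cast('top',(273.76,152.99),.033)[0]
print('-x edge',ang('top',e1,.032),ang('scene',e2,.032),'-y edge',ang('scene',e3,.032),np.linalg.norm((A-Kt)[:2]))
C=cast('scene',meet(e2,e3),.0315)[0];K=cast('scene',(352.28,273.0),.035)[0];y=np.radians(5.75);d=(K-C)[:2]
print('diag',d@[np.cos(y),np.sin(y)],d@[-np.sin(y),np.cos(y)])
# keeper bar in top view: dark pixels inside the sheet's quad
g=cv2.cvtColor(t,cv2.COLOR_BGR2GRAY)
m=np.zeros_like(g);q=np.array([(277,154),(333,148),(336,180),(281,186)],np.int32);cv2.fillPoly(m,[q],255)
m[(g>75)]=0;n,l,st,_=cv2.connectedComponentsWithStats(m);i=1+st[1:,4].argmax();p=np.argwhere(l==i)[:,::-1].astype(np.float32)
v=cv2.fitLine(p,cv2.DIST_HUBER,0,.01,.01).ravel();print('bar px',st[i],'dir',ang('top',v,.05),'(closed: 5.75)')
E
```

```text
18.7 [ 0.473  -0.213   0.2059] [ 0.5463  1.0494 -0.0137]
-x edge 95.79 95.76 -y edge 5.39 0.1114257762940794
diag 0.10977746501525705 0.179334206811397
bar px [301 151  10  26 188] dir 5.45 (closed: 5.75)
```

The sheet is still home and square, and the keeper bar lies within 0.3° of fully closed. I'm handing the job in.

```bash
python3 -c "
from bench import *
print(close_job())"
```

```text
the job is handed in; nothing more can be done
None
```

The sheet lies home against the fence and the end stop (within about 1 mm and 0.1° by camera), the keeper is fully closed over it, the arm is clear, and the job is handed in; no verdict was returned.

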